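Set out brush and panel for the next painting

ROBOT

A 6-joint arm with a two-finger parallel gripper is mounted at the origin on the work surface. World frame = base frame: x ahead of the robot, y to its left, z up, the work surface at z = 0. Lengths are in m, angles in degrees, forces in N, time in s.
With the tool pointing down it reaches from about 0.4 to 0.825 m from the base axis. Payload 7 kg.
Tool frame: the origin (TCP) lies between the finger pads; the fingertips stand 19 mm ahead of it and the grasp point (between the pads) is the TCP; z points along the fingers, y is the line along which they close (so a half turn about z gives the same grasp; the last joint's range is limited). The gripper opens to 88 mm and grips with 3 to 60 N. Pads are 19 mm wide; open, the fingers measure 130 mm over their backs; the gripper's body (78 mm by 193 mm) begins 47 mm behind the grasp point.
Start: joints at [90.361, 20.546, 0.682, 0, -70.136, -16.507], TCP at [0.188, 0.648, 0.246] pointing down, gripper open.
Joint ranges: [-176.03, 176.03], [-82.01, 121.73], [-58.28, 71.71], [-173.87, 95.51], [-174.79, -0.11], [-173.66, 173.66]. Speed limits (degrees/s): [136.94, 136.94, 172.46, 180, 180, 180].

INTERFACE

Orientations are given as [roll, pitch, yaw] about the fixed x, y, z axes, in that order (R = Rz(yaw) Ry(pitch) Rx(roll)).
In Python, from plant import get_obs, snapshot, close_job, spot_in, spot_point gives the robot as it stands.
- The arm moves only by the tool play_rows, never from a script. Its argument "plan" is a list of rows, each a list of 6 numbers: the shift along the tool's x, y, z in cm, then the turn, a rotation vector about the tool's x, y, z in degrees. A call has 1 to 20 rows; each row shifts and turns the commanded pose from where the row before left it, along the tool's axes as they then stand; what a row does not reach is not made up. A row lasts 1/12 s, in which the tool goes at most 41.7 mm and 7.16 degrees, less where a joint would pass 70% of its speed; a pose out of reach is approached as far as the arm can. A call is refused whole if a number of a shift passes 4.17 or a number of a turn 7.16, either way. A call with a gripper value outside its range is refused whole. "grip" is the finger opening in cm, from 0 to 8.76, set as the call begins (left out, the last holds). The fingers move at their own pace and stop on an object; the grip force is fixed at half the most. Time passes only in rows, so rows that do not move let the fingers close. It gives the time, the measured TCP pose, the force, the opening and the grip force at its end, in the units of the state.
- get_obs(): the state, without advancing time (a new reading comes with each control period).
- snapshot(name): name is "side" or "top" or "wrist"; returns a dict with "frame" (420x560x3 uint8, red, green, blue), "fx", "fy", "cx", "cy" (pixels), "position" and "attitude" of the camera in the world. Camera axes: x right, y down, z forward; pixel columns grow to the right and rows downward; lengths in m; the calibration is good to about 2 mm. A picture is of the moment at which its call begins. There is no depth.
- close_job(): hands the job in; it is judged then, once.
Trained networks look in the newest picture that a camera, given by its name, has taken for a name from the list of things; names that differ only in an ending like _2 or _b are one class to them, and where a whole thing is asked for, a point or a joint stands for the part that bears it (a point fixed in the world has none). Each returns a list of dicts, best first, with "score" (0 to 1); they miss things now and then, are a little off and sometimes report something else, mostly with a low value. They report only what shows in the picture. A call takes as long as a camera call.
- spot_in(camera, thing): "position" ([x, y, z] in m, in world coordinates, good to about 4 mm: the middle of the surface that is visible of it).
- spot_point(camera, thing): "position" ([x, y, z] in m, in world coordinates, good to about 4 mm: a listed point, or the origin of a listed thing).
The state is a dict: "clock": time; "joint_pos": joint angles; "qvel": joint speeds; "tau": joint torques, N m; "tool_pos": TCP position; "orientation": TCP orientation; "force": force on the tool from outside, world axes, zero at the start; "moment": the same for the moment, N m; "opening": finger opening in m; "gripper_force": force on a finger pad.
Only numpy, scipy, OpenCV 4.12 (cv2) and the standard library are available. Lean on these libraries where they do the work, as an engineer would, in place of code of your own. Each camera call takes 0.05 s, during which the arm holds its last target. There are 200 camera calls.

TASK

Set up for the next painting: pull the wide flat brush up out of its cup in the brush caddy and lean it in the brush rest, the end of its handle down in the tray and its neck in the fork; and slide the square panel up out of its slot in the drying rack and stand it in the middle of the easel's ledge, leaning back flat on the easel's uprights. Set both down rather than dropping them, and leave the other tools, panels, jar, bottle and pot where they are. Either may be done first.

Things in the scene. Friction and masses are not known exactly. Their poses are not given: they have to be found in the camera images.
- wide_brush: Wide flat brush, 200 mm long, upright in any one of the caddy's cups, turned up to 0.3 rad. Origin: centre of the handle's end; z along the brush to the bristles, x its thin, y its wide direction. Wooden handle 22 mm round (18 at its top) to z = 140; steel ferrule 18 x 58 mm, z = 138 to 164; stiff bristles 16 x 64 mm, z = 162 to 200. Grip ferrule or bristles across the thickness.
- brush_neck (a point): Point on the wide brush's axis 125 mm from its handle end: the part of the handle that should lie in the fork.
- caddy: Brush caddy, fixed: dark wooden base 190 x 60 x 10 mm with three square tin cups in a row along its x (x = -62, 0, 62 mm). Cups 34 mm square outside, 28 inside, floor 13 mm and rim 95 mm above the table. Origin: centre of the underside.
- round_brush: Leave alone. Round brush 207 mm long in another cup: handle 22 mm, round dark head 32 mm in diameter. Standing on its foot; its origin is the centre of its underside, z up along it. 
- palette_knife: Leave alone. Palette knife 206 mm long in another cup: handle 22 mm, narrow steel blade 3 x 20 mm. Standing on its foot; its origin is the centre of its underside, z up along it. 
- rest: Brush rest, fixed: aluminium tray 160 x 80 mm, floor at z = 8, side rims to z = 18. At +x a stop 25 mm high, inner face at x = 59. Steel fork: bar along y, 10 mm thick, centre at x = -48, z = 100; prongs 40 mm apart inside rise 30 mm from it towards +x, 40 degrees above level. A brush with its end at x = 45, z = 16 and neck on the bar leans 40 degrees, head to -x. Origin: centre of underside.
- rest_fork (a point): Point between the fork's prongs, 16 mm from the cross bar's centre, where the axis of a brush that lies in the fork passes.
- square_panel: Square wooden panel with a white face, 130 x 130 x 10 mm, 120 g, starting upright in one of the rack's three slots (any of them). Origin: middle of its lower edge; z up, x through its 10 mm thickness, y along its width.
- rack: Drying rack, fixed: plywood base 170 x 110 x 12 mm; three slots along its y, at x = -55, 0, 55 mm. Each slot lies between four dowels 8 mm thick, 70 mm tall over the base, at y = -35 and 35 mm, which leave 14 mm for the panel. Panels stand on the base, tops 142 mm above the table. Origin: centre of the underside.
- narrow_panel_a: Leave alone. Panel 85 mm wide, 130 mm high, 10 mm thick in another slot. Standing on its foot; its origin is the centre of its underside, z up along it. 
- narrow_panel_b: Leave alone. Panel like the other narrow one, in another slot. Standing on its foot; its origin is the centre of its underside, z up along it. 
- easel: Small table easel, fixed, wood: base 150 x 120 x 12 mm. It faces its +x and leans back 20 degrees towards its -x. Origin: on the table, 45 mm below the inner corner of its ledge.
- easel_seat: The easel's leaning part. Origin: middle of the inner corner of ledge and uprights, 45 mm above the table. z up along the uprights (20 degrees from vertical), x outwards square to them, y along the ledge. Uprights: front at x = 0, 18 mm wide at y = -35 and 35 mm, up to z = 80 mm. Ledge: top at z = 0, 120 mm wide, with a lip 14 mm high whose inner face is at x = 28 mm.
- medium_jar: Leave alone. Jar, 60 mm in diameter, 75 mm high. Origin: centre of the underside.
- bottle: Leave alone. Bottle, 60 mm in diameter, 140 mm high. Origin: centre of the underside.
- wax_pot: Leave alone. Small steel pot, about 72 mm across its rim, 60 mm high. Origin: centre of the underside.

How it is judged (in metres and radians):
At the end, for the whole second after the job is handed in: Panel on the easel's ledge, within 30 mm of its middle, leaning within 0.14 rad of the uprights. Brush in the rest: handle end down in the tray, neck within 35 mm of the fork point, 0.25 to 1.0 rad from upright. Both at rest; others upright, within 30 mm of their starts (x of square_panel in the frame of easel_seat between -0.004 and 0.026 m and y of square_panel in the frame of easel_seat between -0.03 and 0.03 m and z of square_panel in the frame of easel_seat between -0.006 and 0.008 m and angle between the z axis of square_panel and the z axis of easel_seat, either way round below 0.14 rad and angle between the x axis of square_panel and the x axis of easel_seat, either way round below 0.2 rad and x of wide_brush in the frame of rest between -0.015 and 0.07 m and y of wide_brush in the frame of rest between -0.035 and 0.035 m and z of wide_brush in the frame of rest between 0.004 and 0.03 m and distance between brush_neck and rest_fork below 0.035 m and angle between wide_brush's own z axis and vertical between 0.25 and 1 rad and linear speed of each of square_panel, wide_brush below 0.02 m/s and distance of each of round_brush, palette_knife, narrow_panel_a, narrow_panel_b, medium_jar, bottle, wax_pot from where it was at the start of the episode below 0.03 m and angle between each of round_brush, palette_knife, narrow_panel_a, narrow_panel_b, medium_jar, bottle, wax_pot's own z axis and vertical below 0.2 rad); the robot touches nothing.
It fails at once if the square panel is let go and falls faster than 0.6 m/s (linear speed of square_panel above 0.6 m/s and contact force between the fingers and square_panel below 0.05 N).
It fails at once if the wide brush is let go and falls faster than 0.6 m/s (linear speed of wide_brush above 0.6 m/s and contact force between the fingers and wide_brush below 0.05 N).
It fails at once if another tool, panel, jar, bottle or pot is moved by over 50 mm or tipped over (distance of any of round_brush, palette_knife, narrow_panel_a, narrow_panel_b, medium_jar, bottle, wax_pot from where it was at the start of the episode above 0.05 m or angle between any of round_brush, palette_knife, narrow_panel_a, narrow_panel_b, medium_jar, bottle, wax_pot's own z axis and vertical above 0.5 rad).
It also fails if it takes over 58 s, if anything falls off the work surface, if the arm or the gripper's body presses on something with over 40 N, if the wrist force passes 120 N, or if a joint passes its speed limit or range.

## Working session

There is one attempt and no reset: what is moved stays moved. The work goes in short steps, Python scripts to look and compute and a tool call to move; the robot and the scene stay as the last step left them, time stands still between calls to the robot, and variables do not carry over. Pictures are saved under pics/ and viewed, at most 10 in all, crops included, and the job is handed in when it is done.

Besides the shell and the picture viewer there is one more tool, called as a command line: name --pt "numbers of a row" for each row, then --argument value for the rest. play_rows: Moves the arm, as the interface text tells. Its arguments: {"type":"object","properties":{"plan":{"type":"array","items":{"type":"array","items":{"type":"number"}}},"grip":{"type":"number"}},"required":["plan"]}

```bash
mkdir -p pics; ls
python3 - <<'E'
from plant import *
import cv2,numpy as np
o=get_obs();print({k:np.round(v,3) for k,v in o.items()})
for c in("side","top"):
    s=snapshot(c);cv2.imwrite(f"pics/{c}0.png",cv2.cvtColor(s["frame"],cv2.COLOR_RGB2BGR))
    print(c,s["fx"],s["cx"],s["cy"],np.round(s["position"],3),np.round(s["attitude"],3).tolist())
    for t in["wide_brush","brush_neck","caddy","round_brush","palette_knife","rest","rest_fork","square_panel","rack","narrow_panel_a","easel","easel_seat","medium_jar","bottle","wax_pot"]:
        f=lambda L:[(np.round(d["position"],3).tolist(),round(d["score"],2)) for d in L[:3]]
        print(t,"P",f(spot_point(c,t)),"V",f(spot_in(c,t)))
E
```

```text
pics
{'clock': np.float64(0.0), 'joint_pos': array([ 9.0361e+01,  2.0591e+01,  6.3500e-01, -2.0000e-02, -7.0136e+01,
       -1.6505e+01]), 'qvel': array([-0.029,  0.086, -0.107,  0.003, -0.041, -0.058]), 'tau': array([ 0.0000e+00, -5.8272e+01,  2.9305e+01,  6.9970e+00,  7.0000e-03,
       -0.0000e+00]), 'tool_pos': array([0.188, 0.648, 0.245]), 'orientation': array([ 1.79906e+02, -8.00000e-03, -1.61500e+01]), 'force': array([-0.623,  0.304,  0.757]), 'moment': array([-0.006, -0.041, -0.04 ]), 'gripper_force': np.float64(0.0), 'opening': np.float64(0.088)}
side 384.00099310018805 276.29507130595914 201.76522382386733 [ 0.38  -0.56   0.761] [-137.183, -0.965, -16.284]
wide_brush P [([0.565, -0.348, 0.015], 0.66)] V [([0.555, -0.355, 0.206], 0.73)]
brush_neck P [([0.561, -0.35, 0.14], 0.94)] V [([0.554, -0.354, 0.203], 0.62)]
caddy P [([0.51, -0.326, 0.001], 0.69)] V [([0.504, -0.339, 0.013], 0.82), ([0.688, -0.261, 0.089], 0.67), ([0.571, 0.082, 0.011], 0.66)]
round_brush P [([0.501, -0.324, 0.009], 0.68), ([0.564, -0.352, 0.14], 0.56)] V [([0.499, -0.332, 0.192], 0.72)]
palette_knife 
[... 2223 characters left out ...]
014], 0.63)]
narrow_panel_a P [([0.537, 0.322, 0.013], 0.88), ([0.427, 0.342, 0.015], 0.7)] V [([0.423, 0.322, 0.142], 0.89), ([0.576, 0.094, 0.009], 0.18)]
easel P [([0.556, -0.095, 0.003], 0.61)] V [([0.54, -0.095, 0.013], 0.85)]
easel_seat P [([0.373, 0.031, -0.001], 0.72), ([0.556, -0.096, 0.046], 0.69)] V [([0.564, -0.096, 0.054], 0.88)]
medium_jar P [([0.37, 0.031, -0.001], 0.72), ([0.508, -0.325, 0.001], 0.26)] V [([0.372, 0.028, 0.074], 0.87)]
bottle P [([0.7, -0.242, -0.001], 0.82), ([0.563, -0.35, 0.141], 0.71)] V [([0.497, -0.317, 0.199], 0.7), ([0.691, -0.234, 0.092], 0.63)]
wax_pot P [([0.706, 0.245, -0.002], 0.77)] V [([0.715, 0.256, 0.03], 0.87), ([0.69, -0.237, 0.093], 0.51)]
```

View pics/side0.png

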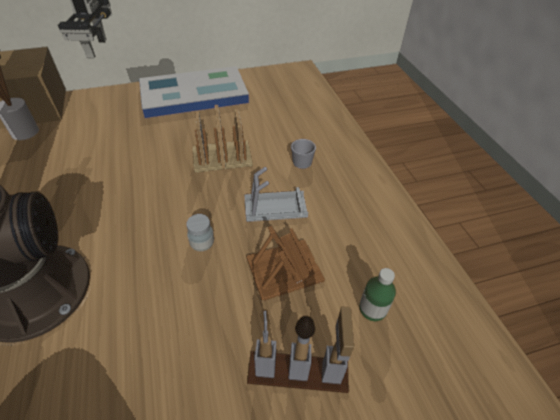

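View pics/top0.png

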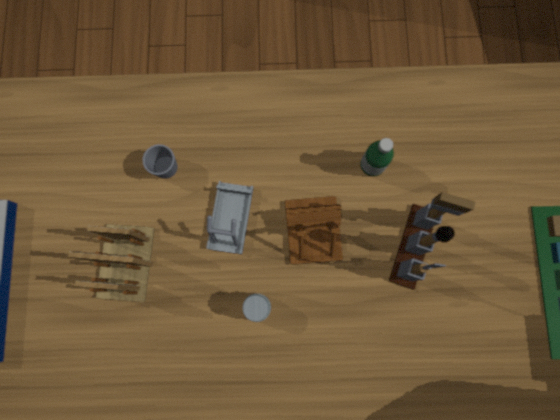

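Side picture: rack at about (220,145) with three edge-on panels, rest (275,203), easel (285,262), and the caddy with knife, round brush and wide brush in the cups at (265,355), (300,360), (340,365). In the top picture the middle panel, at (105,260), is the longest, so it is the square one. Easel and rest both open toward +x (up). Next I overlay wireframes to check the yaws.

```bash
cat > h.py <<'E'
from plant import *
import cv2,numpy as np
from scipy.spatial.transform import Rotation as R
rpy=lambda a:R.from_euler("xyz",a,degrees=True)
def proj(s,P):
    p=rpy(s["attitude"]).inv().apply(np.atleast_2d(P)-s["position"])
    return np.c_[s["fx"]*p[:,0]/p[:,2]+s["cx"],s["fy"]*p[:,1]/p[:,2]+s["cy"]]
def rect(x0,x1,y0,y1,z): return np.array([[x0,y0,z],[x1,y0,z],[x1,y1,z],[x0,y1,z],[x0,y0,z]],float)
def world(P,pos,yaw): return rpy([0,0,yaw]).apply(np.atleast_2d(P))+pos
def crop(s,box,k,polys,W):
    x0,y0,x1,y1=box
    im=cv2.resize(cv2.cvtColor(s["frame"],cv2.COLOR_RGB2BGR)[y0:y1,x0:x1],None,fx=k,fy=k,interpolation=cv2.INTER_CUBIC)
    im=cv2.convertScaleAbs(im,alpha=1.6)
    for p in polys: cv2.polylines(im,[np.int32((proj(s,p)-[x0,y0]+.5)*k*8)],False,(0,255,255),1,cv2.LINE_AA,3)
    return im
def tgt(pos,Rt):
    "shift (cm, current tool axes) and rotvec (deg) from measured pose to target"
    o=get_obs();Rc=rpy(o["orientation"])
    print("shift",np.round(Rc.inv().apply(np.array(pos)-o["tool_pos"])*100,2),"turn",np.round((Rc.inv()*Rt).as_rotvec(degrees=True),2))
E
python3 - <<'E'
from h import *
s=snapshot("top")
P=[]
q=([.5065,-.3255,0],-20.8)
P+=[world(rect(-.095,.095,-.03,.03,.01),*q)]+[world(rect(c-.017,c+.017,-.017,.017,.095),*q) for c in(-.062,0,.062)]
q=([.582,.0905,0],-14)
P+=[world(rect(-.08,.08,-.04,.04,.018),*q)]
q=([.557,-.0965,0],-0)
P+=[world(rect(-.06,.06,-.075,.075,.012),*q),world(rect(0,.03,-.06,.06,.045),*q)]
q2=([.484,.336,0],-11)
Pr=[world(rect(-.085,.085,-.055,.055,.012),*q2),world(rect(-.005,.005,-.065,.065,.142),*q2)]+[world(rect(c-.005,c+.005,-.0425,.0425,.142),*q2) for c in(-.055,.055)]
a=crop(s,(200,170,480,310),2.85,P,0)
b=crop(s,(40,215,180,310),2.1,Pr,0)
im=np.zeros((600,800,3),np.uint8);im[:399,:798]=a[:399,:798];im[400:400+b.shape[0],:b.shape[1]]=b[:200]
w=crop(s,(420,180,490,220),4.9,[],0);im[400:596,310:310+w.shape[1]]=w[:196]
cv2.imwrite("pics/ov.png",im)
E
```

```text
(no output)
```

View pics/ov.png

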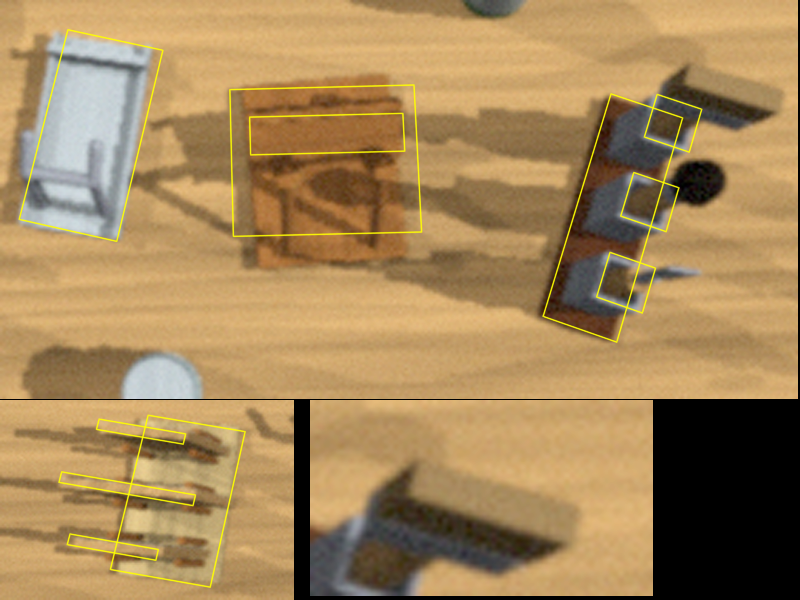

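Rest yaw is nearer -9.5°, easel about +3°, brush about -15°; the rack at -11° fits well. The square panel is in the middle slot. I move above the rack, with its approach orientation, and refine from there.

play_rows --pt "3.7 2.17 -0.6 0 0 0" --pt "3.7 2.17 -0.6 0 0 0" --pt "3.7 2.17 -0.6 0 0 0" --pt "3.7 2.17 -0.6 0 0 0" --pt "3.7 2.17 -0.6 0 0 0" --pt "3.7 2.17 -0.6 0 0 0" --pt "3.7 2.17 -0.6 0 0 0" --pt "3.7 2.17 -0.6 0 0 0" --pt "3.7 2.17 -0.6 0 0 0" --pt "3.7 2.17 -0.6 0 0 0" --grip 3.2

```text
clock: 3.98
tool_pos: [0.4726, 0.3471, 0.304]
orientation: [-180.0, -0.0, -16.1]
force: [1.2, 0.4, 0.8]
opening: 0.0328
gripper_force: 0.0
```

play_rows --pt "0 0 0 0 0 7.1" --pt "0 0 0 0 0 7.1" --pt "0 0 0 0 0 7.1" --pt "0 0 0 0 0 7.1" --pt "0 0 0 0 0 7.1" --pt "0 0 0 0 0 7.1" --pt "0 0 0 0 0 7.1" --pt "0 0 0 0 0 7.1" --pt "0 0 0 0 0 7.1" --pt "0 0 0 0 0 7.1" --pt "0 0 0 0 0 7.1" --pt "0 0 0 0 0 6.9" --pt "0 0 0 0 0 0" --pt "0 0 0 0 0 0"

```text
clock: 5.15
tool_pos: [0.4716, 0.3488, 0.3034]
orientation: [-180.0, 0.0, -100.9]
force: [0.8, 0.3, 0.5]
opening: 0.0316
gripper_force: 0.0
```

Run:
```python
from h import *
o=get_obs();print(o["clock"],o["tool_pos"],o["orientation"],o["joint_pos"],o["opening"])
s=snapshot("wrist");print(s["position"],s["attitude"])
for t in["square_panel","narrow_panel_a","rack"]:
    print(t,[(np.round(d["position"],3).tolist(),round(d["score"],2)) for d in spot_point("wrist",t)+spot_in("wrist",t)])
q2=([.484,.336,0],-11)
Pr=[world(rect(-.085,.085,-.055,.055,.012),*q2),world(rect(-.005,.005,-.065,.065,.142),*q2)]+[world(rect(c-.005,c+.005,-.0425,.0425,.142),*q2) for c in(-.055,.055)]
w=crop(s,(0,0,560,420),1,Pr,0)
t=snapshot("top")
P=[]
q=([.580,.0925,0],-9.5);P+=[world(rect(-.08,.08,-.04,.04,.018),*q),world([[-.048,-.025,.1],[-.048,.025,.1]],*q)]
q=([.557,-.0965,0],3);P+=[world(rect(0,.03,-.06,.06,.045),*q),world([[-.027,-.044,.12],[-.027,.044,.12]],*q)]
q=([.563,-.349,0],-15);P+=[world(rect(-.008,.008,-.032,.032,.213),*q)]
q=([.5065,-.3245,0],-20.8)
P+=[world(rect(-.095,.095,-.03,.03,.01),*q)]+[world(rect(c-.017,c+.017,-.017,.017,.095),*q) for c in(-.062,0,.062)]
a=crop(t,(200,170,480,310),2.85,P,0)
cv2.imwrite("pics/w1.png",w);cv2.imwrite("pics/ov2.png",a)
```

```text
5.15 [0.47155353 0.34884891 0.30336118] [-1.79997292e+02  8.45066538e-03 -1.00924250e+02] [ 5.55790565e+01  1.04110514e+01 -5.62816835e+00 -9.21530425e-04
 -7.39519506e+01 -6.65030524e+01] 0.03163224559660087
[0.45897268 0.2796645  0.44177539] [1.64637119e+02 2.32797605e-02 1.69024242e+02]
square_panel [([0.481, 0.333, 0.011], 0.84), ([0.48, 0.33, 0.143], 0.77)]
narrow_panel_a [([0.536, 0.32, 0.01], 0.76), ([0.426, 0.336, 0.011], 0.59), ([0.433, 0.336, 0.14], 0.94), ([0.535, 0.318, 0.123], 0.77)]
rack [([0.481, 0.333, -0.002], 0.57), ([0.467, 0.327, 0.01], 0.96)]
```

View pics/w1.png

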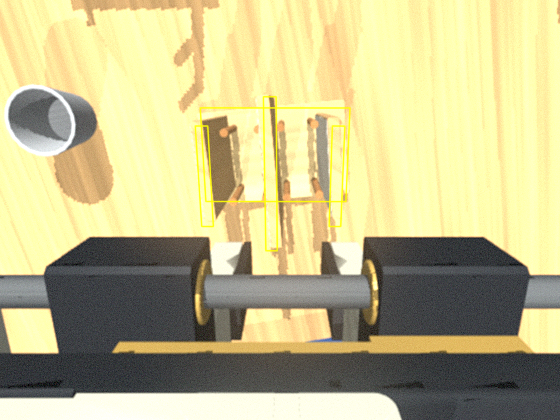

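View pics/ov2.png

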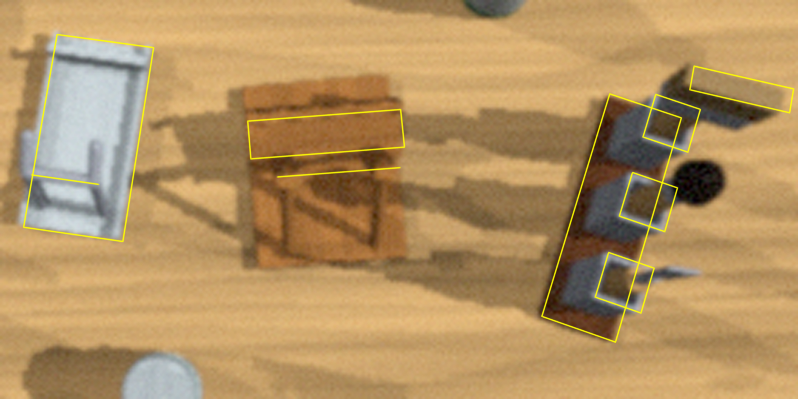

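Panel, rack, rest (yaw -9.5°), and easel (+3°) overlays fit to a few mm: panel top lies at wrist columns 263–277, rows 95–250. Going down on the panel.

play_rows --pt "0.57 -0.69 0 0 0 0" --pt "0.57 -0.69 0 0 0 0" --pt "0 0 2.5 0 0 0" --pt "0 0 2.5 0 0 0" --pt "0 0 2.5 0 0 0" --pt "0 0 2.0 0 0 0" --pt "0 0 2.0 0 0 0" --pt "0 0 2.0 0 0 0" --pt "0 0 1.5 0 0 0" --pt "0 0 1.5 0 0 0" --pt "0 0 1.1 0 0 0" --pt "0 0 0 0 0 0" --pt "0 0 0 0 0 0"

```text
clock: 6.63
tool_pos: [0.4832, 0.3345, 0.1271]
orientation: [180.0, -0.1, -101.2]
force: [0.2, -0.2, 0.2]
opening: 0.0319
gripper_force: 0.0
```

play_rows --pt "0 0 0 0 0 0" --pt "0 0 0 0 0 0" --pt "0 0 0 0 0 0" --pt "0 0 0 0 0 0" --pt "0 0 0 0 0 0" --pt "0 0 0 0 0 0" --grip 0

```text
clock: 7.13
tool_pos: [0.4832, 0.3353, 0.128]
orientation: [-180.0, 0.0, -101.1]
force: [-0.9, -0.5, 4.0]
opening: 0.0099
gripper_force: 30.0
```

play_rows --pt "0 0 -1 0 0 0" --pt "0 0 -1.5 0 0 0" --pt "0 0 -2 0 0 0" --pt "0 0 -2.5 0 0 0" --pt "0 0 -3 0 0 0" --pt "0 0 -3 0 0 0" --pt "0 0 -3 0 0 0" --pt "0 0 -2 0 0 0" --pt "0 0 0 0 0 0"

```text
clock: 7.88
tool_pos: [0.4842, 0.3359, 0.3132]
orientation: [-179.7, 0.4, -101.1]
force: [0.2, 0.7, -0.7]
opening: 0.0096
gripper_force: 30.0
```

```bash
cat >> h.py <<'E'
def seat(dx,dz,E=(.557,-.095,.045),yaw=3,tilt=20,L=.116):
    "tool pose for panel bottom mid at seat (dx,0,dz)"
    Rs=rpy([0,0,yaw])*rpy([0,-tilt,0]);x,y,z=Rs.as_matrix().T
    return np.array(E)+x*dx+z*(dz+L),R.from_matrix(np.c_[-y,-x,-z])
E
python3 - <<'E'
from h import *
o=get_obs();print(o["tool_pos"],o["orientation"],o["opening"])
p,Rt=seat(.012,.06);print(p);tgt(p,Rt)
Ru=R.from_matrix(np.c_[(np.sin(np.radians(3)),-np.cos(np.radians(3)),0),(-np.cos(np.radians(3)),-np.sin(np.radians(3)),0),(0,0,-1)])
tgt(p,Ru)
E
```

```text
[0.48419529 0.33588821 0.31316304] [-179.74356998    0.3603912  -101.14245108] 0.009643940756355112
[ 0.50814781 -0.09756023  0.21449014]
shift [ 42.13 -10.68   9.65] turn [ 19.6   -2.14 -14.05]
shift [ 42.13 -10.68   9.65] turn [ -0.3    0.33 -14.14]
```

play_rows --pt "1.2 -0.3 0 0 0 0" --pt "2.4 -0.6 0 0 0 0" --pt "3.0 -0.75 0 0 0 0" --pt "3.0 -0.75 0 0 0 0" --pt "3.0 -0.75 0 0 0 0" --pt "3.0 -0.75 0 0 0 0" --pt "3.0 -0.75 0 0 0 0" --pt "3.0 -0.75 0 0 0 0" --pt "3.0 -0.75 0 0 0 0" --pt "3.0 -0.75 0 0 0 0" --pt "3.0 -0.75 0 0 0 0" --pt "3.0 -0.75 0 0 0 0" --pt "3.0 -0.75 0 0 0 0" --pt "3.0 -0.75 0 0 0 0" --pt "2.0 -0.6 0 0 0 0" --pt "0.5 -0.2 0 0 0 0" --pt "0 0 0 0 0 0"

```text
clock: 9.3
tool_pos: [0.5055, -0.1003, 0.3063]
orientation: [179.9, -0.0, -101.3]
force: [-0.3, 0.6, -0.9]
opening: 0.0102
gripper_force: 30.0
```

play_rows --pt "0 0 0 0 0 -4.7" --pt "0 0 0 0 0 -4.7" --pt "0 0 0 0 0 -4.7" --pt "0 0 0 5 0 0" --pt "0 0 0 5 0 0" --pt "0 0 0 5 0 0" --pt "0 0 0 5 0 0" --pt "0 0 0 0 0 0" --pt "0 0 0 0 0 0"

```text
clock: 10.05
tool_pos: [0.5046, -0.0982, 0.3069]
orientation: [-160.0, 0.0, -87.0]
force: [0.3, -0.1, -0.3]
opening: 0.0097
gripper_force: 30.0
```

Run:
```python
from h import *
o=get_obs();print(o["tool_pos"],o["orientation"],o["opening"],o["joint_pos"])
p,Rt=seat(.012,.02);tgt(p,Rt)
for c in("top","side"):
  snapshot(c)
  for t in("square_panel","easel_seat"):
    print(c,t,[(np.round(d["position"],3).tolist(),round(d["score"],2)) for d in spot_point(c,t)])
z=-rpy(o["orientation"]).as_matrix()[:,2];print("bottom by arm",o["tool_pos"]-z*.116)
```

```text
[ 0.50457866 -0.09819031  0.30693129] [-1.60041141e+02  3.13035758e-02 -8.69806912e+01] 0.009725989665409643 [ 13.50307049  -8.81127515 -29.44506784   4.62617128 -49.80196276
 -12.86688199]
shift [-0.04  2.81 12.81] turn [0.04 0.04 0.01]
top square_panel []
top easel_seat [([0.557, -0.095, 0.047], 0.5)]
side square_panel [([0.548, -0.094, 0.198], 0.71)]
side easel_seat [([0.556, -0.094, 0.044], 0.93), ([0.432, 0.339, 0.01], 0.53)]
bottom by arm [ 0.54411661 -0.0960452   0.1978985 ]
```

play_rows --pt "0 0.9 0 0 0 0" --pt "0 0.9 0 0 0 0" --pt "0 1.0 0 0 0 0" --pt "0 0 1.5 0 0 0" --pt "0 0 2.0 0 0 0" --pt "0 0 2.0 0 0 0" --pt "0 0 2.0 0 0 0" --pt "0 0 2.0 0 0 0" --pt "0 0 1.5 0 0 0" --pt "0 0 1.0 0 0 0" --pt "0 0 0.8 0 0 0" --pt "0 0 0 0 0 0" --pt "0 0 0 0 0 0"

```text
clock: 11.43
tool_pos: [0.5235, -0.098, 0.1773]
orientation: [-160.0, -0.0, -87.0]
force: [-0.0, 0.9, -0.9]
opening: 0.01
gripper_force: 30.0
```

Run:
```python
from h import *
o=get_obs();print(o["force"],o["opening"])
p,Rt=seat(.012,.0);tgt(p,Rt)
s=snapshot("side")
Rs=rpy([0,0,3])*rpy([0,-20,0]);E=np.array([.557,-.095,.045])
f=lambda P:Rs.apply(P)+E
P=[f([[0,-.06,0],[0,.06,0],[.028,.06,0],[.028,-.06,0],[0,-.06,0]])]
P+=[f([[.012,-.065,.02],[.012,.065,.02],[.012,.065,.15],[.012,-.065,.15],[.012,-.065,.02]])]
cv2.imwrite("pics/s2.png",crop(s,(180,170,400,330),3.6,P,0))
```

```text
[-0.01741194  0.86983141 -0.90446975] 0.009964736592562105
shift [-0.12  0.16  1.99] turn [ 0.04 -0.03 -0.04]
```

View pics/s2.png

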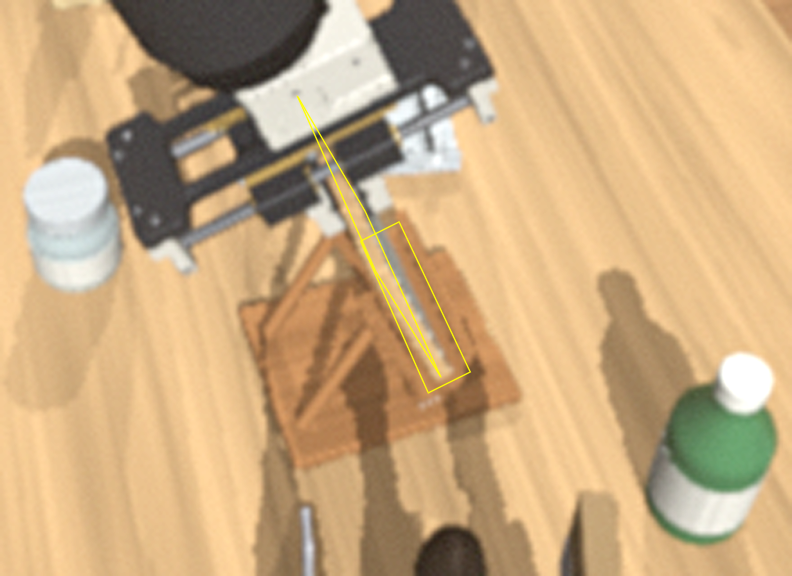

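The side crop shows the panel edge-on over the ledge, its lower end at about (440,375), inside the ledge outline and ahead of the uprights, as computed. Lowering to contact.

play_rows --pt "0 0 0.5 0 0 0" --pt "0 0 0.5 0 0 0" --pt "0 0 0.3 0 0 0" --pt "0 0 0.3 0 0 0" --pt "0 0 0.2 0 0 0" --pt "0 0 0.1 0 0 0" --pt "0 0 0 0 0 0" --pt "0 0 0 0 0 0"

```text
clock: 12.15
tool_pos: [0.5304, -0.0975, 0.1595]
orientation: [-160.0, -0.0, -87.0]
force: [0.3, 0.4, -0.8]
opening: 0.0095
gripper_force: 30.0
```

play_rows --pt "0 0 0.1 0 0 0" --pt "0 0 0.1 0 0 0" --pt "0 0 0.1 0 0 0" --pt "0 0 0 0 0 0"

```text
clock: 12.48
tool_pos: [0.5317, -0.0978, 0.159]
orientation: [-159.9, -0.0, -87.0]
force: [-14.9, 1.6, 23.4]
opening: 0.01
gripper_force: 30.0
```

play_rows --pt "0 0.2 -0.15 0 0 0" --pt "0 0.2 0 0 0 0" --pt "0 0 0 0 0 0"

```text
clock: 12.73
tool_pos: [0.5275, -0.0977, 0.1576]
orientation: [-159.9, 0.0, -87.0]
force: [-3.9, 0.5, 8.2]
opening: 0.0098
gripper_force: 30.0
```

play_rows --pt "0 0.15 0 0 0 0" --pt "0 0.1 0 0 0 0" --pt "0 0 0 0 0 0"

```text
clock: 12.98
tool_pos: [0.5262, -0.0976, 0.1571]
orientation: [-159.8, 0.0, -87.0]
force: [-1.1, -1.5, 5.4]
opening: 0.0099
gripper_force: 30.0
```

play_rows --pt "0 0.15 0 0 0 0" --pt "0 0.15 0 0 0 0" --pt "0 0 0 0 0 0"

```text
clock: 13.23
tool_pos: [0.5238, -0.0976, 0.1562]
orientation: [-159.8, 0.0, -87.0]
force: [1.5, 0.5, 6.0]
opening: 0.0097
gripper_force: 30.0
```

play_rows --pt "0 0.1 0 0 0 0" --pt "0 0.1 0 0 0 0" --pt "0 0 0 0 0 0"

```text
clock: 13.48
tool_pos: [0.5234, -0.0974, 0.1562]
orientation: [-159.6, 0.0, -86.9]
force: [8.4, -0.9, 2.3]
opening: 0.0098
gripper_force: 30.0
```

Seated on the ledge and against the uprights. Release and retract along the panel.

play_rows --pt "0 -0.05 0 0 0 0" --pt "0 0 0 0 0 0" --pt "0 0 0 0 0 0" --pt "0 0 0 0 0 0" --pt "0 0 0 0 0 0" --pt "0 0 0 0 0 0" --grip 3.2

```text
clock: 13.98
tool_pos: [0.5201, -0.0981, 0.1539]
orientation: [-160.1, -0.0, -87.1]
force: [0.1, -0.1, 0.1]
opening: 0.0318
gripper_force: 0.0
```

play_rows --pt "0 0 -0.8 0 0 0" --pt "0 0 -1.5 0 0 0" --pt "0 0 -2.5 0 0 0" --pt "0 0 -3 0 0 0" --pt "0 0 -3 0 0 0" --pt "0 0 -3 0 0 0" --pt "0 0 -3 0 0 0" --pt "0 0 0 -6.6 0 0" --pt "0 0 0 -6.6 0 0" --pt "0 0 0 -6.6 0 0" --pt "0 0 0 0 0 4" --pt "0 0 0 0 0 4" --pt "0 0 0 0 0 4" --pt "0 0 0 0 0 0" --pt "0 0 0 0 0 0"

```text
clock: 15.23
tool_pos: [0.4629, -0.101, 0.3126]
orientation: [-179.8, 0.1, -98.9]
force: [-0.2, 1.2, -0.1]
opening: 0.032
gripper_force: 0.0
```

Run:
```python
from h import *
o=get_obs();print(o["tool_pos"],o["orientation"])
for c in("side","top"):
  snapshot(c)
  for t in("square_panel","wide_brush","brush_neck","round_brush"):
    print(c,t,[(np.round(d["position"],3).tolist(),round(d["score"],2)) for d in spot_point(c,t)])
Ru=rpy([180,0,-105])
tgt([.558,-.34,.33],Ru)
```

```text
[ 0.46294326 -0.10097755  0.31257339] [-1.79804653e+02  5.19710115e-02 -9.89162563e+01]
side square_panel [([0.564, -0.097, 0.048], 0.98)]
side wide_brush [([0.562, -0.347, 0.019], 0.83)]
side brush_neck [([0.561, -0.351, 0.138], 0.64), ([0.512, -0.326, 0.002], 0.47)]
side round_brush [([0.502, -0.324, 0.01], 0.89)]
top square_panel []
top wide_brush [([0.448, -0.302, 0.014], 0.61)]
top brush_neck []
top round_brush []
shift [ 22.12 -13.12  -1.74] turn [-0.2   0.05  5.97]
```

play_rows --pt "1.5 -1.5 -0.3 0 0 2" --pt "2.5 -2.3 -0.3 0 0 2" --pt "2.5 -2.3 -0.3 0 0 2" --pt "2.5 -2.3 -0.3 0 0 0" --pt "2.5 -2.3 -0.3 0 0 0" --pt "1.5 -1.6 -0.3 0 0 0" --pt "0.5 -0.5 0 0 0 0" --pt "0 0 0 0 0 0" --pt "0 0 0 0 0 0" --grip 3.4

```text
clock: 16.48
tool_pos: [0.5564, -0.2616, 0.3299]
orientation: [-179.9, 0.1, -105.1]
force: [0.4, 0.1, -0.5]
opening: 0.0341
gripper_force: 0.0
```

Run:
```python
from h import *
o=get_obs();print(o["clock"],o["tool_pos"],o["orientation"])
s=snapshot("wrist")
for t in("wide_brush","brush_neck","round_brush"):
    print(t,[(np.round(d["position"],3).tolist(),round(d["score"],2)) for d in spot_point("wrist",t)])
q=([.562,-.348,0],-15)
P=[world(rect(-.008,.008,-.032,.032,.213),*q),world(rect(-.009,.009,-.029,.029,.177),*q)]
cv2.imwrite("pics/w3.png",crop(s,(0,0,560,420),1.4,P,0))
```

```text
16.4833 [ 0.55643518 -0.26160087  0.3298633 ] [-1.79880680e+02  6.76412518e-02 -1.05089834e+02]
wide_brush [([0.565, -0.347, 0.014], 0.86)]
brush_neck [([0.56, -0.348, 0.138], 0.89)]
round_brush [([0.506, -0.322, 0.015], 0.6)]
```

View pics/w3.png

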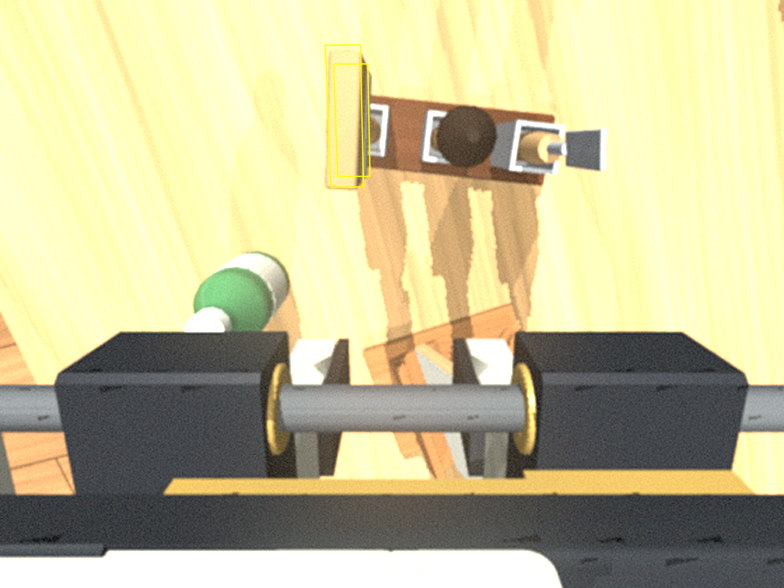

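Wrist view: brush head outline at (326–364, 50–187) coincides with the overlay at yaw -15°; round brush head at (466,136). Descending to the ferrule.

play_rows --pt "2.0 -0.7 0 0 0 0" --pt "2.5 -0.85 0 0 0 0" --pt "2.5 -0.85 0 0 0 0" --pt "1.1 -0.35 0 0 0 0" --pt "0 0 0 0 0 0" --pt "0 0 2.0 0 0 0" --pt "0 0 2.0 0 0 0" --pt "0 0 2.0 0 0 0" --pt "0 0 2.0 0 0 0" --pt "0 0 2.0 0 0 0" --pt "0 0 1.5 0 0 0" --pt "0 0 1.5 0 0 0" --pt "0 0 1.0 0 0 0" --pt "0 0 0.6 0 0 0" --pt "0 0 0 0 0 0" --pt "0 0 0 0 0 0"

```text
clock: 18.02
tool_pos: [0.5631, -0.3467, 0.1852]
orientation: [-179.8, 0.0, -105.0]
force: [0.2, 0.1, -0.7]
opening: 0.0341
gripper_force: 0.0
```

play_rows --pt "0 0 0 0 0 0" --pt "0 0 0 0 0 0" --pt "0 0 0 0 0 0" --pt "0 0 0 0 0 0" --pt "0 0 0 0 0 0" --pt "0 0 0 0 0 0" --grip 0

```text
clock: 18.52
tool_pos: [0.5631, -0.3472, 0.1853]
orientation: [-179.7, 0.0, -105.0]
force: [0.8, -0.6, 3.3]
opening: 0.0178
gripper_force: 30.0
```

play_rows --pt "0 0 -0.8 0 0 0" --pt "0 0 -1.5 0 0 0" --pt "0 0 -2 0 0 0" --pt "0 0 -2 0 0 0" --pt "0 0 -2 0 0 0" --pt "0 0 -2 0 0 0" --pt "0 0 -2.5 0 0 0" --pt "0 0 -2.5 0 0 0" --pt "0 0 -2.5 0 0 0" --pt "0 0 -2 0 0 0" --pt "0 0 -1 0 0 0" --pt "0 0 0 0 0 0" --pt "0 0 0 0 0 0"

```text
clock: 19.6
tool_pos: [0.562, -0.3467, 0.3919]
orientation: [-179.8, 0.1, -105.0]
force: [0.6, 0.4, -1.9]
opening: 0.0178
gripper_force: 30.0
```

```bash
cat >> h.py <<'E'
def brush(ex,ez,tilt,E=(.5805,.0935,0),yaw=-9.5,L=.172):
    "tool pose for brush end at rest (ex,0,ez)"
    Rr=rpy([0,0,yaw]);Rs=Rr*rpy([0,-tilt,0]);x,y,z=Rs.as_matrix().T
    return np.array(E)+Rr.apply([ex,0,ez])+z*L,R.from_matrix(np.c_[-y,-x,-z])
E
python3 - <<'E'
from h import *
o=get_obs();print(o["tool_pos"],o["orientation"],o["opening"])
for a in((.045,.016,50),(.045,.05,50),(.045,.12,50)):
    p,Rt=brush(*a);print(p)
p,Rt=brush(.045,.12,0);print(p);tgt(p,Rt)
E
```

```text
[ 0.56195008 -0.34672114  0.39189935] [-1.79829331e+02  1.03670664e-01 -1.05046567e+02] 0.01776836879154355
[0.49493021 0.10781947 0.12655947]
[0.49493021 0.10781947 0.16055947]
[0.49493021 0.10781947 0.23055947]
[0.62488285 0.08607286 0.292     ]
shift [-43.41   5.19  10.05] turn [-0.18  0.1  -5.55]
```

play_rows --pt "-1.0 0.45 0 0 0 0" --pt "-2.0 0.85 0 0 0 0" --pt "-2.7 1.15 0 0 0 0" --pt "-2.7 1.15 0 0 0 0" --pt "-2.7 1.15 0 0 0 0" --pt "-2.7 1.15 0 0 0 0" --pt "-2.7 1.15 0 0 0 0" --pt "-2.7 1.15 0 0 0 0" --pt "-2.7 1.15 0 0 0 0" --pt "-2.7 1.15 0 0 0 0" --pt "-2.7 1.15 0 0 0 0" --pt "-2.7 1.15 0 0 0 0" --pt "-2.7 1.15 0 0 0 0" --pt "-2.7 1.15 0 0 0 0" --pt "-2.7 1.15 0 0 0 0" --pt "-2.7 1.15 0 0 0 0" --pt "-1.4 0.6 0 0 0 0" --pt "0 0 0 0 0 0"

```text
clock: 21.1
tool_pos: [0.4964, 0.1099, 0.3905]
orientation: [-180.0, -0.0, -104.9]
force: [-0.4, -0.5, -1.7]
opening: 0.0179
gripper_force: 30.0
```

play_rows --pt "0 0 0 0 0 -2.8" --pt "0 0 0 0 0 -2.7" --pt "0 0 0 4 0 0" --pt "0 0 0 5 0 0" --pt "0 0 0 5 0 0" --pt "0 0 0 5 0 0" --pt "0 0 0 5 0 0" --pt "0 0 0 5 0 0" --pt "0 0 0 5 0 0" --pt "0 0 0 5 0 0" --pt "0 0 0 5 0 0" --pt "0 0 0 4 0 0" --pt "0 0 0 2 0 0" --pt "0 0 0 0 0 0" --pt "0 0 0 0 0 0"

```text
clock: 22.35
tool_pos: [0.4972, 0.1058, 0.3908]
orientation: [-129.9, -0.1, -99.6]
force: [0.4, -0.5, -1.5]
opening: 0.0179
gripper_force: 30.0
```

Run:
```python
from h import *
o=get_obs();print(o["tool_pos"],o["orientation"],o["opening"],o["joint_pos"])
for a in((.045,.08,50),(.045,.016,50)):
    p,Rt=brush(*a);print(p);tgt(p,Rt)
z=-rpy(o["orientation"]).as_matrix()[:,2];e=o["tool_pos"]-z*.172;print("end",e,"neck",e+z*.125)
for c in("side","top"):
  snapshot(c)
  for t in("wide_brush","brush_neck","rest","rest_fork"):
    print(c,t,[(np.round(d["position"],3).tolist(),round(d["score"],2)) for d in spot_point(c,t)])
```

```text
[0.49716276 0.10578982 0.39083705] [-1.29949542e+02 -6.32514994e-02 -9.96059771e+01] 0.01785408203774314 [  49.64931106  -20.85807011  -58.09966941   67.40236089  -45.56528484
 -106.43580118]
[0.49493021 0.10781947 0.19055947]
shift [-0.18 15.52 12.67] turn [-0.05 -0.12 -0.02]
[0.49493021 0.10781947 0.12655947]
shift [-0.19 20.42 16.77] turn [-0.05 -0.12 -0.02]
end [0.62715056 0.08366643 0.28039373] neck [0.53268268 0.09974448 0.36065777]
side wide_brush [([0.626, 0.084, 0.281], 0.71)]
side brush_neck [([0.53, 0.093, 0.36], 0.66), ([0.374, 0.032, 0.0], 0.53)]
side rest [([0.582, 0.09, -0.002], 0.91), ([0.509, -0.325, 0.004], 0.27), ([0.699, -0.245, -0.002], 0.24)]
side rest_fork [([0.546, 0.101, 0.111], 0.78)]
top wide_brush [([0.626, 0.085, 0.283], 0.96), ([0.539, 0.32, 0.017], 0.38)]
top brush_neck [([0.534, 0.098, 0.363], 0.77)]
top rest [([0.371, 0.03, -0.001], 0.72), ([0.581, 0.092, -0.001], 0.55)]
top rest_fork [([0.543, 0.102, 0.112], 0.69), ([0.505, -0.323, 0.001], 0.66), ([0.625, 0.085, 0.284], 0.34)]
```

play_rows --pt "0 1.0 0.8 0 0 0" --pt "0 1.5 1.2 0 0 0" --pt "0 1.5 1.2 0 0 0" --pt "0 1.5 1.2 0 0 0" --pt "0 0 0 0 0 0"

```text
clock: 23.27
tool_pos: [0.5096, 0.1212, 0.3562]
orientation: [-132.5, -0.8, -100.4]
force: [0.3, -0.1, -2.0]
opening: 0.0176
gripper_force: 30.0
```

Run:
```python
from h import *
o=get_obs();print(o["tool_pos"],o["orientation"],o["joint_pos"])
```

```text
[0.50963696 0.12121877 0.35624956] [-132.54788487   -0.80991039 -100.36653159] [  47.97843165  -16.28693524  -58.2367634    68.43333696  -42.82091024
 -109.05457509]
```

Joint 3 is at its limit at 50° tilt. A lean of about 32° (0.56 rad) meets the judging too and leaves margin, so I reduce the tilt.

play_rows --pt "0 0 0 -4 0 0" --pt "0 0 0 -5 0 0" --pt "0 0 0 -5 0 0" --pt "0 0 0 -1.5 0 0" --pt "0 0 0 0 0 0" --pt "0 0 0 0 0 0"

```text
clock: 23.77
tool_pos: [0.5094, 0.1208, 0.3584]
orientation: [-147.8, -0.7, -100.4]
force: [-0.7, 0.1, -0.7]
opening: 0.0175
gripper_force: 30.0
```

Run:
```python
from h import *
o=get_obs();print(o["tool_pos"],o["orientation"],o["joint_pos"])
for a in((.032,.06,32),(.032,.016,32),(.0215,.016,32)):
    p,Rt=brush(*a);print(p);tgt(p,Rt)
```

```text
[0.50944152 0.12077554 0.35841431] [-147.82747854   -0.69026296 -100.38297667] [ 51.42081641 -13.16241272 -42.04136162  37.22837412 -51.59593117
 -82.81515887]
[0.52216504 0.10326192 0.20586427]
shift [ 1.31  6.81 13.76] turn [-0.17 -1.05 -0.38]
[0.52216504 0.10326192 0.16186427]
shift [ 1.26  9.15 17.49] turn [-0.17 -1.05 -0.38]
[0.51180904 0.10499492 0.16186427]
shift [ 1.27 10.04 16.93] turn [-0.17 -1.05 -0.38]
```

play_rows --pt "1.3 0 0 0 -1 -0.4" --pt "0 0.8 1.6 0 0 0" --pt "0 1.0 2.0 0 0 0" --pt "0 1.0 2.0 0 0 0" --pt "0 1.0 2.0 0 0 0" --pt "0 1.0 2.0 0 0 0" --pt "0 1.0 2.0 0 0 0" --pt "0 0.7 1.4 0 0 0" --pt "0 0.3 0.6 0 0 0" --pt "0 0 0 0 0 0" --pt "0 0 0 0 0 0"

```text
clock: 24.68
tool_pos: [0.5263, 0.1073, 0.2169]
orientation: [-148.8, -0.3, -99.6]
force: [-0.3, 0.7, -0.7]
opening: 0.0178
gripper_force: 30.0
```

Run:
```python
from h import *
o=get_obs();print(o["tool_pos"],o["orientation"],o["joint_pos"],o["force"])
for a in((.032,.016,32),(.0215,.016,32)):
    p,Rt=brush(*a);tgt(p,Rt)
z=-rpy(o["orientation"]).as_matrix()[:,2];e=o["tool_pos"]-z*.172;print("end",e,"neck",e+z*.125)
s=snapshot("side")
for t in("wide_brush","brush_neck","rest_fork"):
    print(t,[(np.round(d["position"],3).tolist(),round(d["score"],2)) for d in spot_point("side",t)])
q=([.5805,.0935,0],-9.5)
P=[world(rect(-.08,.08,-.04,.04,.018),*q),world([[-.048,-.02,.1],[-.048,.02,.1]],*q),np.array([e,e+z*.125])]
cv2.imwrite("pics/s4.png",crop(s,(180,120,380,260),4,P,0))
```

```text
[0.5263361  0.10731207 0.21690256] [-148.79172014   -0.34026912  -99.64306721] [ 37.66413828  -4.85737737 -58.27558296  59.03455171 -26.62551124
 -98.8689138 ] [-0.26815041  0.65588454 -0.74350835]
shift [0.44 3.15 4.53] turn [ 0.79 -0.36  0.06]
shift [0.44 4.04 3.99] turn [ 0.79 -0.36  0.06]
end [0.6140524  0.09152197 0.06979538] neck [0.55030509 0.10299734 0.17670467]
wide_brush [([0.614, 0.092, 0.069], 0.91), ([0.55, 0.098, 0.177], 0.71), ([0.564, -0.098, 0.045], 0.22)]
brush_neck [([0.549, 0.1, 0.18], 0.87), ([0.612, 0.089, 0.072], 0.39)]
rest_fork [([0.544, 0.102, 0.117], 0.91)]
```

View pics/s4.png

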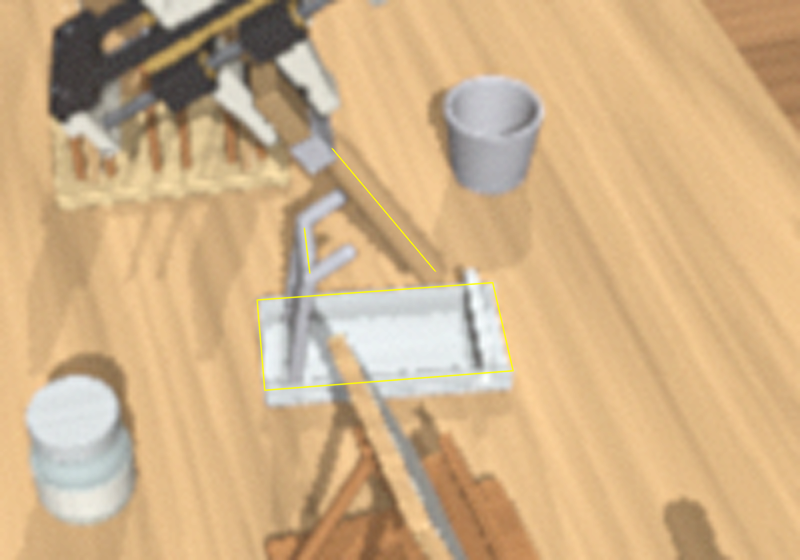

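The side crop shows the brush above the tray with the fork at (305,250) behind its neck and the foot end near (430,275), inside the tray. The arm limits the tilt. So I set the foot down near the stop at about 22°, then open loosely and lower the head onto the fork with the finger.

Run:
```python
from h import *
for a in((.042,.06,22),(.042,.016,22)):
    p,Rt=brush(*a);print(p,Rt.as_euler("xyz",degrees=True));tgt(p,Rt)
```

```text
[0.55837531 0.0972024  0.21947562] [-158.     0.   -99.5]
shift [ 0.55 -2.95  1.58] turn [-9.27 -0.25  0.05]
[0.55837531 0.0972024  0.17547562] [-158.     0.   -99.5]
shift [ 0.53 -0.67  5.34] turn [-9.27 -0.25  0.05]
```

play_rows --pt "0.2 -1.0 0.5 -3 0 0" --pt "0.2 -1.0 0.5 -3 0 0" --pt "0.1 -1.0 0.5 -3.3 0 0" --pt "0 0 0 0 0 0" --pt "0 0 0 0 0 0"

```text
clock: 25.3
tool_pos: [0.5589, 0.0982, 0.2189]
orientation: [-157.7, -0.2, -99.7]
force: [0.8, -0.5, -1.0]
opening: 0.0177
gripper_force: 30.0
```

Run:
```python
from h import *
o=get_obs();print(o["tool_pos"],o["orientation"],o["joint_pos"])
p,Rt=brush(.042,.022,22);tgt(p,Rt)
snapshot("side")
print([(np.round(d["position"],3).tolist(),round(d["score"],2)) for d in spot_point("side","wide_brush")])
```

```text
[0.55889655 0.09824471 0.21886624] [-157.73345609   -0.23940256  -99.66686836] [ 38.2422455    0.70790347 -42.60021146  29.52051479 -35.16447123
 -70.48967812]
shift [0.1  1.45 3.45] turn [-0.27 -0.28 -0.06]
[([0.624, 0.084, 0.06], 0.81)]
```

play_rows --pt "0.1 0.3 0.8 0 0 0" --pt "0 0.4 0.9 0 0 0" --pt "0 0.35 0.8 0 0 0" --pt "0 0.25 0.6 0 0 0" --pt "0 0.15 0.35 0 0 0" --pt "0 0 0 0 0 0" --pt "0 0 0 0 0 0"

```text
clock: 25.98
tool_pos: [0.5579, 0.0963, 0.1815]
orientation: [-157.7, -0.3, -99.6]
force: [-0.8, -0.1, -1.0]
opening: 0.0176
gripper_force: 30.0
```

play_rows --pt "0 0.06 0.14 0 0 0" --pt "0 0.06 0.14 0 0 0" --pt "0 0 0 0 0 0"

```text
clock: 26.23
tool_pos: [0.5581, 0.0966, 0.1784]
orientation: [-157.7, -0.3, -99.6]
force: [0.6, -0.1, -0.9]
opening: 0.0174
gripper_force: 30.0
```

play_rows --pt "0 0.08 0.2 0 0 0" --pt "0 0.08 0.2 0 0 0" --pt "0 0 0 0 0 0"

```text
clock: 26.48
tool_pos: [0.5579, 0.0964, 0.1736]
orientation: [-157.7, -0.3, -99.6]
force: [-1.0, -0.6, -1.1]
opening: 0.0176
gripper_force: 30.0
```

play_rows --pt "0 0.05 0.1 0 0 0" --pt "0 0.05 0.1 0 0 0" --pt "0 0 0 0 0 0"

```text
clock: 26.73
tool_pos: [0.5578, 0.0965, 0.1716]
orientation: [-157.7, -0.3, -99.6]
force: [-0.7, -0.4, -1.3]
opening: 0.0177
gripper_force: 30.0
```

play_rows --pt "0 0.04 0.1 0 0 0" --pt "0 0.04 0.1 0 0 0" --pt "0 0 0 0 0 0"

```text
clock: 26.98
tool_pos: [0.5588, 0.0971, 0.171]
orientation: [-157.6, -0.2, -99.6]
force: [-5.0, -0.1, 8.3]
opening: 0.0174
gripper_force: 30.1
```

play_rows --pt "0 0.04 0.1 0 0 0" --pt "0 0 0 0 0 0"

```text
clock: 27.15
tool_pos: [0.5594, 0.0976, 0.171]
orientation: [-157.5, -0.1, -99.6]
force: [-7.0, 0.3, 14.3]
opening: 0.0178
gripper_force: 30.2
```

Foot is down on the tray floor. Open partway so that the head leans onto the back finger.

play_rows --pt "0 0 0 0 0 0" --pt "0 0 0 0 0 0" --pt "0 0 0 0 0 0" --pt "0 0 0 0 0 0" --grip 2.6

```text
clock: 27.48
tool_pos: [0.5578, 0.0965, 0.1684]
orientation: [-157.7, -0.3, -99.6]
force: [-0.2, 0.4, 0.8]
opening: 0.0259
gripper_force: 0.1
```

play_rows --pt "0 0 0 0 0 0" --pt "0 0 0 0 0 0" --pt "0 0 0 0 0 0" --pt "0 0 0 0 0 0" --pt "0 0 0 0 0 0" --grip 4

```text
clock: 27.9
tool_pos: [0.558, 0.0965, 0.1686]
orientation: [-157.7, -0.3, -99.6]
force: [-0.4, 0.3, -0.1]
opening: 0.0399
gripper_force: 0.1
```

Run:
```python
from h import *
o=get_obs();print(o["tool_pos"],o["orientation"],o["force"],o["opening"])
for c in("side","top"):
  s=snapshot(c)
  for t in("wide_brush","brush_neck"):
    print(c,t,[(np.round(d["position"],3).tolist(),round(d["score"],2)) for d in spot_point(c,t)])
```

```text
[0.55795677 0.0965239  0.16859458] [-157.72569922   -0.26968686  -99.64094281] [-0.43138979  0.27392867 -0.07238616] 0.039928795377469656
side wide_brush [([0.621, 0.082, 0.016], 0.69), ([0.373, 0.03, 0.002], 0.18)]
side brush_neck [([0.565, 0.092, 0.13], 0.97)]
top wide_brush [([0.616, 0.087, 0.015], 0.4), ([0.559, -0.098, 0.046], 0.33)]
top brush_neck [([0.57, 0.092, 0.126], 0.58), ([0.568, -0.092, 0.049], 0.16)]
```

play_rows --pt "0 0.45 0.04 0 0 0" --pt "0 0.45 0.04 0 0 0" --pt "0 0.45 0.04 0 0 0" --pt "0 0.45 0.04 0 0 0" --pt "0 0.45 0.04 0 0 0" --pt "0 0 0 0 0 0" --pt "0 0 0 0 0 0" --grip 5.5

```text
clock: 28.78
tool_pos: [0.5379, 0.0998, 0.1582]
orientation: [-157.7, -0.3, -99.6]
force: [0.0, 0.6, -0.5]
opening: 0.0548
gripper_force: 0.1
```

Run:
```python
from h import *
o=get_obs();print(o["tool_pos"],o["orientation"],o["force"],o["opening"],o["joint_pos"])
for c in("side","top"):
  s=snapshot(c)
  for t in("wide_brush","brush_neck"):
    print(c,t,[(np.round(d["position"],3).tolist(),round(d["score"],2)) for d in spot_point(c,t)])
s=snapshot("side");cv2.imwrite("pics/s5.png",crop(s,(180,120,380,260),4,[],0))
```

```text
[0.53790501 0.09982177 0.15822649] [-157.72411789   -0.27597727  -99.61752725] [ 0.01093586  0.62209004 -0.54132649] 0.05481519853782974 [ 36.93406022   2.80178878 -52.57543423  41.55584978 -24.80207985
 -83.10076476]
side wide_brush [([0.622, 0.087, 0.018], 0.69)]
side brush_neck [([0.547, 0.094, 0.115], 0.62), ([0.557, -0.098, 0.002], 0.32)]
top wide_brush [([0.619, 0.088, 0.016], 0.48)]
top brush_neck [([0.554, 0.094, 0.118], 0.55), ([0.503, -0.325, 0.011], 0.29)]
```

View pics/s5.png

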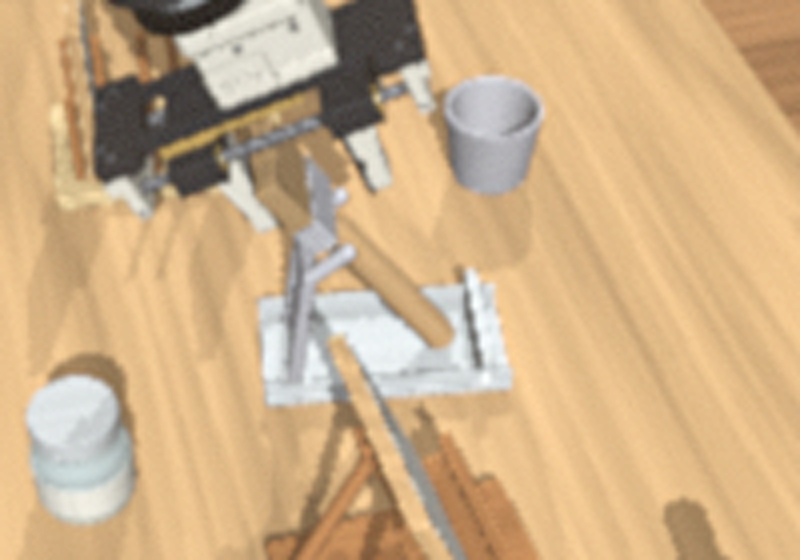

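The brush's foot is in the tray at (440,340) near the stop, the neck is coming down between the prongs at (330,245), and the head lies on the back finger. Continue lowering.

play_rows --pt "0 0.5 0.02 -2.5 0 0" --pt "0 0.5 0.04 -2.5 0 0" --pt "0 0.5 0.06 -2.5 0 0" --pt "0 0.5 0.08 -2.5 0 0" --pt "0 0.5 0.1 -2.5 0 0" --pt "0 0 0 0 0 0" --pt "0 0 0 0 0 0" --grip 7.4

```text
clock: 29.72
tool_pos: [0.5162, 0.1038, 0.148]
orientation: [-170.1, -0.3, -99.7]
force: [0.4, -0.9, -0.3]
opening: 0.0741
gripper_force: 0.0
```

```bash
cat > l.py <<'E'
from h import *
o=get_obs();print(o["tool_pos"],o["orientation"],o["force"],o["opening"],o["joint_pos"])
for c in("side","top"):
  s=snapshot(c)
  for t in("wide_brush","brush_neck"):
    print(c,t,[(np.round(d["position"],3).tolist(),round(d["score"],2)) for d in spot_point(c,t)])
E
python3 l.py
```

```text
[0.51621281 0.10380389 0.14802935] [-170.14524348   -0.25427951  -99.69209178] [ 0.43555314 -0.86600191 -0.30789494] 0.07410875416669419 [ 37.78579579   6.78025699 -37.22864261  11.57183015 -40.05808039
 -55.94040504]
side wide_brush []
side brush_neck [([0.542, 0.094, 0.116], 0.57)]
top wide_brush []
top brush_neck [([0.544, 0.098, 0.112], 0.59)]
```

Neck is in the fork and the fingers bear no load. Retreat straight up.

play_rows --pt "0 0 -0.5 0 0 0" --pt "0 0 -1 0 0 0" --pt "0 0 -1.5 0 0 0" --pt "0 0 -2.5 0 0 0" --pt "0 0 -3 0 0 0" --pt "0 0 -3 0 0 0" --pt "0 0 -3 0 0 0" --pt "0 0 -3 0 0 0" --pt "0 0 -2 0 0 0" --pt "0 0 0 0 0 0" --pt "0 0 0 0 0 0"

```text
clock: 30.93
tool_pos: [0.483, 0.1103, 0.3417]
orientation: [-170.1, -0.1, -99.6]
force: [-0.2, 0.6, -0.8]
opening: 0.0742
gripper_force: 0.0
```

```bash
python3 l.py
python3 - <<'E'
from h import *
for c in("side","top"):
  s=snapshot(c)
  for t in("square_panel","easel_seat","rest","rest_fork","wide_brush","brush_neck"):
    print(c,t,[(np.round(d["position"],3).tolist(),round(d["score"],2)) for d in spot_point(c,t)[:1]])
s=snapshot("side");cv2.imwrite("pics/s6.png",crop(s,(150,60,420,410),1.7,[],0))
E
```

```text
[0.48300472 0.11034261 0.34173163] [-1.70092156e+02 -1.17755368e-01 -9.96203610e+01] [-0.2391234   0.56765642 -0.80386718] 0.07423755806563465 [ 41.62722066  -5.41854962 -21.60392003   8.40746842 -67.88248941
 -54.00370953]
side wide_brush [([0.62, 0.085, 0.019], 0.95), ([0.557, -0.094, 0.041], 0.19)]
side brush_neck [([0.54, 0.097, 0.114], 0.55)]
top wide_brush [([0.617, 0.088, 0.018], 0.72), ([0.702, -0.244, -0.0], 0.47)]
top brush_neck [([0.546, 0.095, 0.115], 0.9)]
side square_panel [([0.566, -0.096, 0.047], 0.91)]
side easel_seat [([0.558, -0.094, 0.045], 0.67)]
side rest [([0.582, 0.09, 0.001], 0.87)]
side rest_fork [([0.545, 0.1, 0.113], 0.79)]
side wide_brush [([0.621, 0.085, 0.016], 0.55)]
side brush_neck [([0.543, 0.096, 0.112], 0.78)]
top square_panel [([0.57, -0.092, 0.05], 0.7)]
top easel_seat [([0.556, -0.094, 0.046], 0.83)]
top rest [([0.583, 0.092, -0.001], 0.73)]
top rest_fork [([0.542, 0.101, 0.114], 0.86)]
top wide_brush [([0.619, 0.084, 0.019], 0.8)]
top brush_neck [([0.547, 0.096, 0.115], 0.77)]
```

View pics/s6.png

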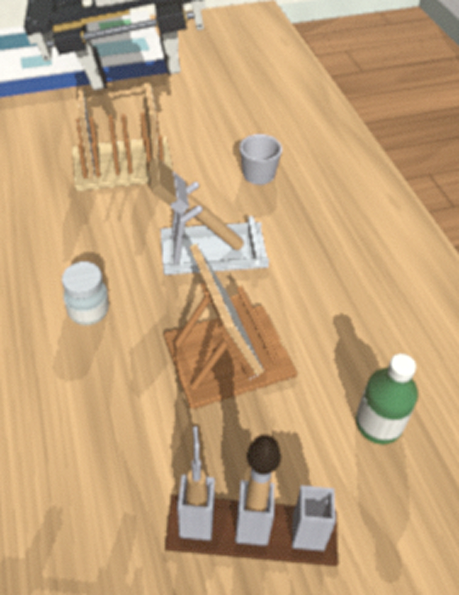

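The brush lies in the fork at (185,205) with its foot in the tray, the panel leans on the easel at (235,310), and the others are undisturbed. Handing in.

```bash
python3 -c "
from plant import *
print(close_job())"
```

```text
the job is handed in; nothing more can be done
None
```

I handed the job in at about 31 s: the square panel stands mid-ledge leaning on the easel's uprights, and the wide brush leans in the rest at about 40° from upright with its neck in the fork; the last picture showed nothing else disturbed, and no verdict was returned.

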